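# Turn the upside-down coaster over with the turner

### The job

At this radio operator's desk the coaster lies upside down, cork side up, beside the low wooden drinks board. Pick up the turner (spatula), push its blade under the coaster and tip the coaster over so that it ends lying flat on the board, cork side down; keep it low, do not toss it, and do not touch it with the gripper or arm. Then lay the turner flat on the bare desk, clear of the board and the coaster, and leave the mug, the handheld radio and the stapler where they are.

Things in the scene. Friction and masses are not known exactly. Their poses are not given: they have to be found in the camera images.
- coaster: Round dark slate coaster, 96 mm across, 9 mm thick, 110 g, cork pad on one face. Both faces 84 mm across: the rim is bevelled out over 6 mm, 3 mm high, so a thin blade rides under it. Origin at its centre, mid-thickness; +z points out of the CORK face (up at the start). Starts flat on the desk off the board's -y edge, rim 10 to 50 mm from that edge, within 45 mm of its middle. Slides easily.
- board: Wooden drinks board, 220 mm along its x, 160 mm along its y, 12 mm thick, fixed to the desk. Origin at the centre of its underside (desk level), z up, top at z = 12 mm. The edge beside the coaster is at y = -80 mm of its frame: square, upright, 12 mm high, it stops a sliding coaster. Yaw up to 0.3 rad either way.
- turner: Steel turner, 140 g. Origin at the centre of the blade's underside; +x to the blade's front edge, +z up. Flat blade 90 (x) by 70 (y) by 2 mm; two neck rods rise from its back to a black bar handle, x = -175 to -75, 18 wide, z = 34 to 56 mm, parallel to the blade. Centre of mass near x = -22 mm: it lies stably on its blade on the desk, handle in the air. Starts so, pointing to +y within 0.45 rad.
- turner_grip (a point): A point inside the turner's handle to grip around, at x = -110 mm, z = 45 mm of the turner: 18 mm wide across the turner's y.
- turner_tip (a point): Middle of the blade's front edge, at x = +45 mm, z = 1 mm of the turner.
- mug: White mug, 80 mm across, 92 mm high, standing beyond the board. Origin at the centre of its underside. Leave alone.
- handset: Black handheld radio lying on its back, 115 by 58 by 34 mm with a 100 mm aerial along its +x. Origin under the centre of its case. Leave alone.
- stapler: Desk stapler, 150 by 36 by 47 mm, its length along its x. Origin at the centre of its underside. Leave alone.
Not all that is in view belongs to the job. There is more than one size of the coaster; the one meant has the size given above.

How it is judged (in metres and radians):
On the way, in this order (a step that is already met when the one before it is completed fails the run):
1. the turner's blade tips the coaster up by more than 25 degrees (angle between coaster's own z axis and vertical above 0.44 rad and contact force between turner and coaster above 0.05 N), for 0.04 s.
2. the coaster lies flat, cork side down (angle between coaster's own z axis and vertical above 3 rad and linear speed of coaster below 0.05 m/s), for 0.2 s.
At the end, for the whole second after the job is handed in: Coaster at rest on the board's top, cork side down, level within 0.08 rad, its centre 20 mm or more in from the board's long edges and 25 mm from the short ones (overhang allowed). Turner released, blade flat (0.06 rad) on the bare desk, touching neither board nor coaster (angle between coaster's own z axis and vertical above 3.06 rad and x of coaster in the frame of board between -0.085 and 0.085 m and y of coaster in the frame of board between -0.06 and 0.06 m and z of coaster in the frame of board between 0.013 and 0.02 m and linear speed of each of coaster, turner below 0.02 m/s and angle between turner's own z axis and vertical below 0.06 rad and height (world z) of turner below 0.005 m and contact force between turner and board below 0.05 N and contact force between turner and coaster below 0.05 N).
It fails at once if the gripper or arm touches the coaster (contact force between any of the fingers, the arm and coaster above 0.3 N).
It fails at once if the coaster is tossed or lifted: its centre more than 150 mm above the desk (height (world z) of coaster above 0.15 m).
It fails at once if the mug, handheld radio or stapler is moved more than 30 mm (distance of any of mug, handset, stapler from where it was at the start of the episode above 0.03 m).
It also fails if it takes over 48 s, if anything falls off the work surface, if the arm or the gripper's body presses on something with over 40 N, if the wrist force passes 120 N, or if a joint passes its speed limit or range.

### The arm

A 6-joint arm with a two-finger parallel gripper is mounted at the origin on the work surface. World frame = base frame: x ahead of the robot, y to its left, z up, the work surface at z = 0. Lengths are in mm, angles in degrees, forces in N, time in s.
With the tool pointing down it reaches from about 300 to 850 mm from the base axis. Payload 4.2 kg.
Tool frame: the origin (TCP) lies on the centre line of the jaws, within the pads' length; the fingertips stand 11 mm ahead of it and the grasp point (between the pads) lies 8 mm behind it; z points along the fingers, y is the line along which they close (so a half turn about z gives the same grasp; the last joint's range is limited). The gripper opens to 91 mm and grips with 3 to 60 N. Pads are 32 mm wide; open, the fingers measure 118 mm over their backs; the gripper's body (76 mm by 178 mm) begins 60 mm behind the grasp point.
Start: joints at [62.51, 18.312, 89.639, -0, 72.044, -1.146], TCP at [255.173, 515.298, 191.876] pointing down, gripper open.
Joint ranges: [-177.97, 177.97], [-48.28, 115.42], [12.27, 149.76], [-77.06, 257.06], [2.81, 150.46], [-146.56, 146.56]. Speed limits (degrees/s): [147.25, 147.25, 180, 180, 180, 180].

### API

Orientations are given as [roll, pitch, yaw] about the fixed x, y, z axes, in that order (R = Rz(yaw) Ry(pitch) Rx(roll)).
In Python, from workcell import env, grab_frame, camera_model, models gives the robot as it stands.
- The arm moves only by the shell command python3 -m crank 'ROWS' [FORCE]. ROWS is text: rows parted by semicolons, each of 7 numbers parted by spaces: the closure, from -1 (fully open) to 1 (shut), so that 0 is half open, then the shift along the tool's x, y, z in mm, then the turn, a rotation vector about the tool's x, y, z in degrees. A call has 1 to 10 rows; each row shifts and turns the commanded pose from where the row before left it, along the tool's axes as they then stand; what a row does not reach is not made up. A row lasts 1/8 s, in which the tool goes at most 62.5 mm and 10.7 degrees, less where a joint would pass 70% of its speed; a pose out of reach is approached as far as the arm can. A call is refused whole if a number of a shift passes 62.5 or a number of a turn 10.7, either way. A call with a gripper value outside its range is refused whole. The fingers move at their own pace and stop on an object; FORCE is the grip in N (left out, the last holds). Time passes only in rows, so rows that do not move let the fingers close. It gives the time, the measured TCP pose, the force, the opening and the grip force at its end, in the units of the state.
- env.state(): the state, without advancing time (a new reading comes with each control period).
- grab_frame(name): name is "scene" or "top" or "wrist"; returns the picture (480x640x3 uint8, blue, green, red); there is no depth.
- camera_model(name): a dict with "K" (3x3 intrinsics, pixels), "R" (3x3) and "t" (3): a world point X has camera coordinates R X + t; the wrist camera has in their place "mount" (4x4, takes a point from camera to tool coordinates, whose origin is the TCP and whose axes are the flange's). Camera axes: x right, y down, z forward; pixel columns grow to the right and rows downward; lengths in mm; the calibration is good to about 2 mm. A picture is of the moment at which its call begins: read the wrist's pose just before it. camera_model takes no time and is no camera call.
- env.job_done(): hands the job in; it is judged then, once.
Trained networks look in the newest picture that a camera, given by its name, has taken for a name from the list of things; names that differ only in an ending like _2 or _b are one class to them, and where a whole thing is asked for, a point or a joint stands for the part that bears it (a point fixed in the world has none). Each returns a list of dicts, best first, with "p" (0 to 1); they miss things now and then, are a little off and sometimes report something else, mostly with a low value. They report only what shows in the picture. A call takes as long as a camera call. They do not tell look-alikes from the thing itself.
- models.search_frame(name, camera): "point" ([x, y, z] in mm, in world coordinates, good to about 4 mm: the middle of the surface that is visible of it).
The state is a dict: "time_s": time; "qpos": joint angles; "qvel": joint speeds; "effort": joint torques, N m; "ee_pos": TCP position; "ee_rot": TCP orientation; "force": force on the tool from outside, world axes, zero at the start; "torque": the same for the moment, N m; "gripper_width": finger opening in mm; "gripper_force": force on a finger pad.
Only numpy, scipy, OpenCV 4.12 (cv2) and the standard library are available. Lean on these libraries where they do the work, as an engineer would, in place of code of your own. Each camera call takes 0.05 s, during which the arm holds its last target. There are 200 camera calls.

## Working session

There is one attempt and no reset: what is moved stays moved. The work goes in short steps, Python scripts to look and compute and a shell command to move; the robot and the scene stay as the last step left them, time stands still between calls to the robot, and variables do not carry over. Pictures are saved under pics/ and viewed, at most 10 in all, crops included, and the job is handed in when it is done.

```bash
mkdir -p pics; ls; cat > h.py <<'E'
import numpy as np, cv2
from workcell import env, grab_frame, camera_model, models
from scipy.spatial.transform import Rotation as Ro
def px2w(cam,uv,z):
    c=camera_model(cam);K,R,t=map(np.array,(c["K"],c["R"],c["t"]))
    d=R.T@np.linalg.inv(K)@np.array([uv[0],uv[1],1.]); o=-R.T@t.ravel()
    return o+d*(z-o[2])/d[2]
def w2px(cam,X):
    c=camera_model(cam);p=np.array(c["K"])@(np.array(c["R"])@np.array(X)+np.array(c["t"]).ravel());return p[:2]/p[2]
E
python3 - <<'E'
from h import *
for c in("scene","top"):
    cv2.imwrite(f"pics/{c}0.png",grab_frame(c))
    for n in "coaster board turner turner_grip turner_tip mug handset stapler".split():
        for d in models.search_frame(n,c)[:3]: print(c,n,np.round(d["point"]),round(d["p"],2),np.round(w2px(c,d["point"])))
s=env.state();print(s["ee_pos"],s["ee_rot"],s["time_s"])
E
```

```text
pics
scene coaster [560.  58.  12.] 0.98 [286. 261.]
scene coaster [388. -79.   8.] 0.59 [213. 236.]
scene coaster [412.  53.   7.] 0.55 [265. 232.]
scene board [598. 205.  11.] 0.61 [347. 258.]
scene turner [ 540. -245.    2.] 0.95 [155. 287.]
scene turner_grip [ 535. -242.    2.] 0.87 [156. 286.]
scene turner_tip [ 534. -240.    5.] 0.92 [157. 284.]
scene mug [801.  32.  56.] 0.75 [315. 315.]
scene handset [ 746. -217.   36.] 0.65 [182. 337.]
scene handset [467. 489.  33.] 0.15 [417. 206.]
scene stapler [465. 489.  33.] 0.79 [417. 205.]
top coaster [384. -80.   9.] 0.72 [384. 314.]
top coaster [550.  51.  12.] 0.67 [336. 255.]
top coaster [406.  50.   5.] 0.62 [337. 307.]
top board [580. 205.  12.] 0.86 [282. 246.]
top turner [ 531. -225.    5.] 0.64 [433. 261.]
top turner_grip [ 529. -223.    1.] 0.56 [432. 262.]
top turner_grip [580. 207.  12.] 0.3 [281. 246.]
top turner_tip [ 530. -222.   -2.] 0.58 [431. 261.]
top mug [787.  27.  31.] 0.89 [343. 172.]
top handset [ 727. -216.   32.] 0.95 [429. 191.]
top stapler [451. 488.  48.] 0.92 [178. 293.]
[255.18254816 515.29019223 191.9034015 ] [ 1.79993281e+02 -7.91902016e-04  1.53653082e+02] 0.9
```

View pics/top0.png

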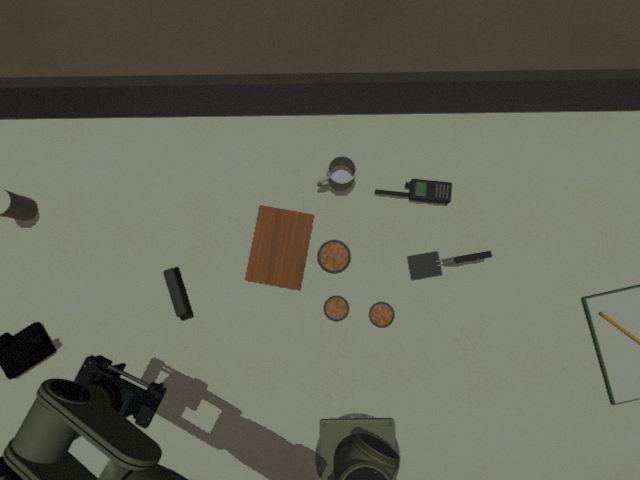

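View pics/scene0.png

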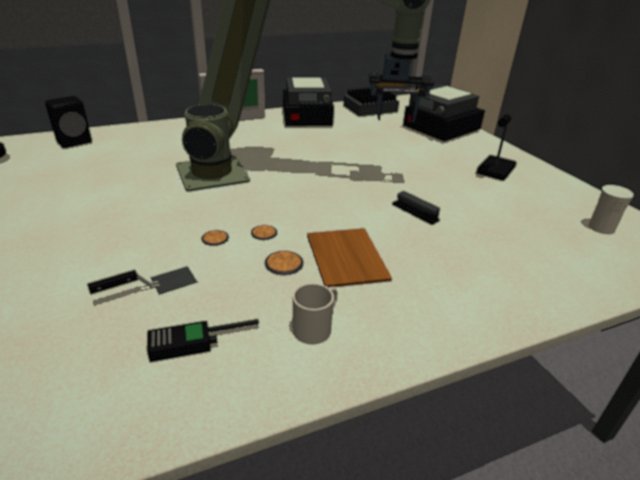

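Three round coasters show in the top view: (334,256), (336,308) and (382,314). The one at (334,256) is about 33 px across, roughly 96 mm, and lies beside the board's -y edge, so it fits; the others are about 26 px. The turner is at (408–491, 250–280), the board at (246–314, 205–290). I'll confirm this in a crop and measure.

```bash
python3 - <<'E'
from h import *
im=cv2.imread("pics/top0.png"); 
cv2.imwrite("pics/crop.png",cv2.resize(im[195:325,230:500],None,fx=2.9,fy=2.9,interpolation=cv2.INTER_CUBIC))
for cam,seeds in(("top",dict(c=(334,256),s1=(336,308),s2=(382,314),b=(280,246),t=(424,265))),("scene",dict(c=(284,262),b=(347,258),t=(175,279)))):
    im=cv2.imread(f"pics/{cam}0.png").astype(int)
    hsv=cv2.cvtColor(im.astype(np.uint8),cv2.COLOR_BGR2HSV)
    m=((hsv[...,2]<95)|(hsv[...,1]>85)).astype(np.uint8)
    n,lab,st,ce=cv2.connectedComponentsWithStats(m)
    for k,(u,v) in seeds.items():
        l=lab[v,u]; print(cam,k,st[l])
        if l==0: continue
        cs=max(cv2.findContours((lab==l).astype(np.uint8),cv2.RETR_EXTERNAL,cv2.CHAIN_APPROX_NONE)[0],key=cv2.contourArea)[:,0]
        z={'b':12,'t':2}.get(k,4.5)
        w=np.array([px2w(cam,p,z)[:2] for p in cs],np.float32)
        print("  rect",cv2.minAreaRect(w), "poly",np.round(cv2.boxPoints(cv2.minAreaRect(w))).tolist())
for cam in("top","wrist"): 
    c=camera_model(cam); print(cam,c.keys()); 
    if "mount" in c: print(np.round(c["mount"],2),c["K"])
E
```

```text
top c [317 240  34  34 882]
  rect ((547.6046142578125, 58.022972106933594), (93.01449584960938, 93.36924743652344), 44.2221794128418) poly [[482.0, 59.0], [547.0, -8.0], [613.0, 57.0], [548.0, 124.0]]
top s1 [324 296  25  26 514]
  rect ((400.3309020996094, 53.52839279174805), (67.8243179321289, 69.83892822265625), 89.13716888427734) poly [[365.0, 20.0], [435.0, 19.0], [436.0, 87.0], [366.0, 88.0]]
top s2 [369 302  25  26 512]
  rect ((381.9306640625, -72.9760971069336), (67.65840148925781, 69.7645492553711), 88.49200439453125) poly [[346.0, -106.0], [416.0, -108.0], [418.0, -40.0], [348.0, -38.0]]
top b [ 245  205   69   85 4275]
  rect ((575.610595703125, 212.18380737304688), (159.4778594970703, 221.0338134765625), 78.87764739990234) poly [[452.0, 155.0], [669.0, 113.0], [699.0, 269.0], [483.0, 312.0]]
top t [ 407  251   85   29 1188]
  rect ((530.3431396484375, -274.7343444824219), (70.6341552734375, 239.5375518798828), 9.154155731201172) poly [[476.0, -162.0], [515.0, -399.0], [584.0, -387.0], [546.0, -151.0]]
scene c [265 251  38  24 709]
  rect ((552.9346923828125, 55.33905410
[... 253 characters left out ...]
53), 78.8807601928711) poly [[461.0, 151.0], [683.0, 108.0], [714.0, 265.0], [492.0, 308.0]]
scene t [151 267  45  27 671]
  rect ((525.4197998046875, -203.11676025390625), (65.99999237060547, 86.79402160644531), 8.561641693115234) poly [[486.0, -165.0], [499.0, -251.0], [565.0, -241.0], [552.0, -155.0]]
top dict_keys(['K', 'R', 't'])
wrist dict_keys(['K', 'mount'])
[[ 0.0000e+00 -9.7000e-01 -2.5000e-01  6.9770e+01]
 [ 1.0000e+00  0.0000e+00  0.0000e+00  1.5000e-01]
 [-0.0000e+00 -2.5000e-01  9.7000e-01 -1.9227e+02]
 [ 0.0000e+00  0.0000e+00  0.0000e+00  1.0000e+00]] [[426.01435799   0.         318.03390253]
 [  0.         426.01435799 238.60513699]
 [  0.           0.           1.        ]]
```

View pics/crop.png

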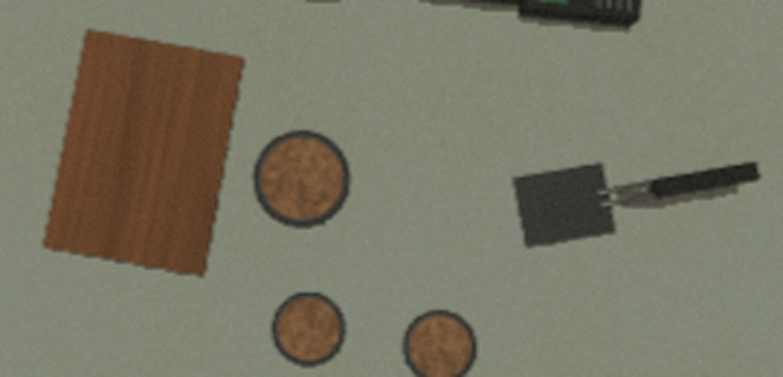

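The crop confirms it: the big coaster (upper middle) is about 96 px by 2.75 mm/px, beside the board. The two smaller ones are about 68 mm. Now I'll move over the turner.

```bash
python3 -m crank '-1 -41.3 -40.9 0 0 0 0;-1 -41.3 -40.9 0 0 0 0;-1 -41.3 -40.9 0 0 0 0;-1 -41.3 -40.9 0 0 0 0;-1 -41.3 -40.9 0 0 0 0;-1 -41.3 -40.9 0 0 0 0;-1 -41.3 -40.9 0 0 0 0;-1 -41.3 -40.9 0 0 0 0;-1 -41.3 -40.9 0 0 0 0;-1 -41.3 -40.9 0 0 0 0'; python3 -m crank '-1 -41.3 -40.9 0 0 0 0;-1 -41.3 -40.9 0 0 0 0;-1 -41.3 -40.9 0 0 0 0;-1 -41.3 -40.9 0 0 0 0;-1 -41.3 -40.9 0 0 0 0;-1 0 0 0 0 0 10.5;-1 0 0 0 0 0 10.5;-1 0 0 0 0 0 10.5;-1 0 0 0 0 0 10.5;-1 0 0 0 0 0 10.5'
python3 - <<'E'
from h import *
s=env.state();print(s["qpos"],s["time_s"])
cv2.imwrite("pics/w1.png",grab_frame("wrist"))
E
```

```text
time_s: 2.15
ee_pos: [444.3, -36.4, 192.2]
ee_rot: [180.0, 0.1, 153.6]
force: [0.7, 0.1, 0.4]
gripper_width: 91.2
gripper_force: 0.0
time_s: 3.4
ee_pos: [538.1, -309.4, 191.8]
ee_rot: [180.0, -0.0, 100.8]
force: [0.7, 0.2, 0.8]
gripper_width: 91.0
gripper_force: 0.0
[-3.09658360e+01  2.24709517e+01  8.33086712e+01  8.55411235e-03
  7.42250742e+01 -4.17745112e+01] 3.4
```

View pics/w1.png

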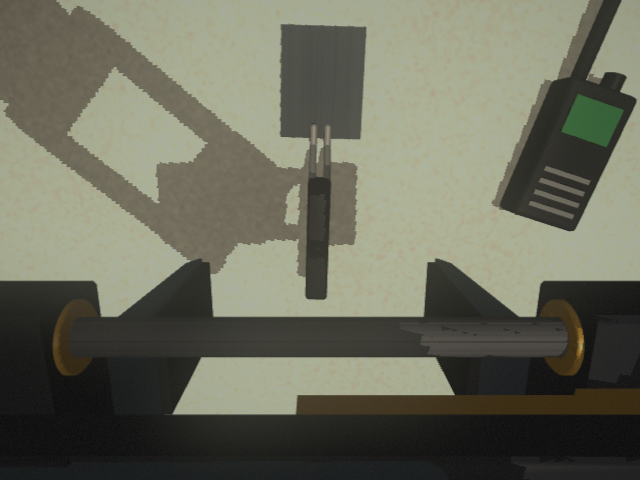

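The wrist view shows the blade at corners (281,25), (366,28), (360,138), (280,136), and the handle's top from (318.5,178) to (316,298). The handset is off to the right.

```bash
cat >> h.py <<'E'
def wr(uv,z,s):
    c=camera_model("wrist");M=np.array(c["mount"]);R=Ro.from_euler("xyz",s["ee_rot"],degrees=True).as_matrix()
    d=R@M[:3,:3]@np.linalg.inv(np.array(c["K"]))@np.array([uv[0],uv[1],1.]);o=R@M[:3,3]+np.array(s["ee_pos"])
    return o+d*(z-o[2])/d[2]
def rel(pos,R):  # tool-frame shift and rotvec from the present pose
    s=env.state();A=Ro.from_euler("xyz",s["ee_rot"],degrees=True)
    print("shift",np.round(A.inv().apply(np.array(pos)-s["ee_pos"]),1),"turn",np.round((A.inv()*R).as_rotvec(degrees=True),2))
E
python3 - <<'E'
from h import *
s=env.state()
B=np.array([wr(p,2,s)[:2] for p in((281,25),(366,28),(360,138),(280,136))])
H=np.array([wr(p,56,s)[:2] for p in((318.5,178),(316,298))])
print(B.round(1),H.round(1))
print([np.linalg.norm(B[i]-B[(i+1)%4]).round(1) for i in range(4)], np.linalg.norm(H[0]-H[1]))
a=lambda v:np.degrees(np.arctan2(v[1],v[0]))
print(a(B[0]-B[3]),a(B[1]-B[2]),a(H[0]-H[1]),a((B[0]+B[1]-B[2]-B[3])), B.mean(0))
y=np.radians(a(B.mean(0)-H.mean(0)));f=np.array([np.cos(y),np.sin(y)]);print("yaw",np.degrees(y))
print("grip from blade",B.mean(0)-110*f,"from handle",H.mean(0)+15*f)
E
```

```text
[[ 480.3 -164.8]
 [ 549.3 -154.1]
 [ 562.9 -241.1]
 [ 493.9 -252.3]] [[ 532.6 -276.1]
 [ 548.8 -373.3]]
[np.float64(69.8), np.float64(88.0), np.float64(69.8), np.float64(88.6)] 98.57478715994375
98.84571423200511 98.84283536941548 99.4660036506315 98.84427939686314 [ 521.61394552 -203.0563254 ]
yaw 98.89829487015933
grip from blade [ 538.62885381 -311.73241705] from handle [ 538.33741663 -309.87097575]
```

```bash
python3 -m crank '-1 0 0 0 0 0 1.9;-1 0 0 0 0 10 0;-1 0 0 0 0 10 0;-1 0 0 0 0 10 0;-1 0 0 0 0 0 0' ; python3 - <<'E'
from h import *
R=Ro.from_euler("xyz",[180,0,98.9],degrees=True)*Ro.from_euler("y",30,degrees=True)
rel([537.9,-307,38.1],R); print(env.state()["qpos"])
E
```

```text
time_s: 4.08
ee_pos: [537.4, -311.8, 188.0]
ee_rot: [-179.8, -30.2, 99.0]
force: [-0.8, -0.4, -0.8]
gripper_width: 91.3
gripper_force: 0.0
shift [-71.3   1.7 131.9] turn [-0.27 -0.17  0.1 ]
[-41.67011967  36.12656063  67.25804824  18.71033493 100.39794786
 -51.25039219]
```

```bash
python3 -m crank '-1 -23.8 0.6 44 0 0 0;-1 -23.8 0.6 44 0 0 0;-1 -23.7 0.5 43.9 -0.2 -0.1 0;-1 0 0 0 0 0 0' ; python3 - <<'E'
from h import *
R=Ro.from_euler("xyz",[180,0,98.9],degrees=True)*Ro.from_euler("y",30,degrees=True)
rel([537.9,-307,38.1],R); print(env.state()["qpos"])
E
```

```text
time_s: 4.58
ee_pos: [537.3, -302.3, 40.1]
ee_rot: [-179.9, -30.1, 99.2]
force: [0.1, 0.1, 0.1]
gripper_width: 91.2
gripper_force: 0.0
shift [-5.1 -0.2 -0.6] turn [-0.26 -0.13  0.3 ]
[-41.12030934  41.8283345   78.40765022  18.70299862  84.22183792
 -56.35609008]
```

```bash
python3 -m crank '-1 -5 0 0 -0.2 0 0.2;-1 0 0 0 0 0 0;1 0 0 0 0 0 0;1 0 0 0 0 0 0;1 0 0 0 0 0 0;1 0 0 0 0 0 0;1 0 0 0 0 0 0;1 0 0 0 0 0 0;1 0 0 0 0 0 0' 50; python3 - <<'E'
from h import *
s=env.state();print(s["ee_pos"],s["ee_rot"],s["torque"])
E
```

```text
time_s: 5.7
ee_pos: [539.8, -309.2, 39.4]
ee_rot: [179.7, -29.9, 99.0]
force: [1.1, -0.3, -0.2]
gripper_width: 24.2
gripper_force: 0.0
[ 539.79044449 -309.24128309   39.4161879 ] [179.71217692 -29.90998323  99.02529881] [-0.35288324 -0.01468422 -0.01963243]
```

```bash
python3 -m crank '1 0 0 0 0 0 0;1 0 0 0 0 0 0;1 0 0 0 0 0 0'; python3 - <<'E'
from h import *
s=env.state();print(s["ee_pos"],s["ee_rot"],s["torque"])
# fit a simple arm model from known postures
P=[([62.51,18.312,89.639,0,72.044,-1.146],[255.173,515.298,191.876]),([-30.966,22.471,83.309,0.0086,74.225,-41.775],[538.1,-309.4,191.8]),
([-41.67011967,36.12656063,67.25804824,18.71033493,100.39794786,-51.25039219],[537.4,-311.8,188.0]),([-41.12030934,41.8283345,78.40765022,18.70299862,84.22183792,-56.35609008],[537.3,-302.3,40.1]),(s["qpos"],s["ee_pos"])]
from scipy.optimize import least_squares
def fk(q,p,s4=1):
    a1,h,L1,e,L2,T=p; r=lambda ax,a:Ro.from_euler(ax,a,degrees=True)
    A=r("z",q[0]);X=np.array([0,0,h])+A.apply([a1,0,0]);A=A*r("y",q[1]);X=X+A.apply([0,0,L1]);A=A*r("y",q[2]);X=X+A.apply([e,0,L2]);A=A*r("z",s4*q[3])*r("y",q[4]);return X+A.apply([0,0,T]),A
for s4 in(1,-1):
    f=least_squares(lambda p:np.concatenate([fk(q,p,s4)[0]-x for q,x in P]),[0,150,400,0,400,250])
    print(s4,f.x.round(1),np.abs(f.fun).max())
E
```

```text
time_s: 6.08
ee_pos: [539.7, -309.3, 39.4]
ee_rot: [179.7, -29.9, 99.0]
force: [-0.0, 0.3, -0.3]
gripper_width: 15.5
gripper_force: 50.0
[ 539.72989347 -309.28348855   39.42636794] [179.71878714 -29.90339885  99.02363532] [-0.36397224  0.02758087  0.03669442]
1 [ -2.7 143.3 637.1  38.1 408.  392.7] 11.126456213125891
-1 [  52.6   78.4 -353.8 -247.2  607.7 -368.8] 49.83408648739885
```

```bash
cat > ik.py <<'E'
from h import *
from scipy.optimize import least_squares
p=[-2.7,143.3,637.1,38.1,408,392.7]
lo=np.array([-178,-48,12.3,-77,2.8,-146.5]);hi=np.array([178,115.4,149.7,257,150.4,146.5])
def fk(q,p=p):
    a1,h,L1,e,L2,T=p; r=lambda ax,a:Ro.from_euler(ax,a,degrees=True)
    A=r("z",q[0]);X=np.array([0,0,h])+A.apply([a1,0,0]);A=A*r("y",q[1]);X=X+A.apply([0,0,L1]);A=A*r("y",q[2]);X=X+A.apply([e,0,L2]);A=A*r("z",q[3])*r("y",q[4])*r("z",q[5]+90);return X+A.apply([0,0,T]),A
def ik(X,R,q0):
    f=least_squares(lambda q:np.concatenate([(fk(q)[0]-X)/5,(fk(q)[1].inv()*R).as_rotvec(degrees=True)]),np.clip(q0,lo+.1,hi-.1),bounds=(lo,hi));return f.x,np.abs(f.fun).max()
E
python3 - <<'E'
from ik import *
s=env.state();q=np.array(s["qpos"])
X,A=fk(q);print(X-s["ee_pos"],(A.inv()*Ro.from_euler("xyz",s["ee_rot"],degrees=True)).as_rotvec(degrees=True))
d=np.array([.1925,.981,0]);E=np.array([563.6,131.6,2]);zz=np.array([0,0,1.])
for th in range(0,121,15):
    c,s_=np.cos(np.radians(th)),np.sin(np.radians(th))
    tx=d*c-zz*s_; tz=zz*c+d*s_
    g=E-155*tx+44*tz
    R=Ro.from_matrix(np.c_[tx,-np.cross(tz,tx),-tz])*Ro.from_euler("y",30,degrees=True)
    q,e=ik(g+8*R.apply([0,0,1]),R,q); print(th,g.round(),q.round(),e.round(2))
E
```

```text
[-0.12099279 -0.29171346 -0.37365744] [-2.06736054e-14 -9.54166404e-15 -2.62395761e-14]
0 [534. -20.  46.] [-23.  28. 110.  37.  55. -37.] 0.0
15 [537.  -4.  85.] [-11.  21. 107.  19.  54. -11.] 0.0
30 [542.  21. 118.] [  2.  20. 101.   0.  59.  13.] 0.0
45 [548.  55. 143.] [ 15.  22.  94. -14.  71.  32.] 0.0
60 [556.  93. 158.] [ 25.  29.  87. -24.  84.  43.] 0.0
75 [564. 134. 163.] [ 33.  38.  79. -31.  98.  49.] 0.0
90 [572. 175. 157.] [ 38.  48.  70. -37. 110.  52.] 0.0
105 [580. 213. 140.] [ 42.  58.  62. -44. 122.  52.] 0.0
120 [586. 245. 114.] [ 43.  69.  55. -52. 132.  49.] 0.0
```

```bash
python3 - <<'E'
from h import *
s=env.state();A=Ro.from_euler("xyz",s["ee_rot"],degrees=True);X=np.array(s["ee_pos"])
np.savez("grasp.npz",X=X,R=A.as_matrix(),o=[521.6,-203.1,0],yaw=98.9)
Z=Ro.from_euler("z",-20,degrees=True)
T=np.array([527.2,-53.8,15])+Z.apply(X-[521.6,-203.1,0]);print(T)
print("lift",A.inv().apply([0,0,15]),"move",A.inv().apply(T-X-[0,0,15]),"turn",(A.inv()*Z*A).as_rotvec(degrees=True))
E
```

```text
[ 507.91963514 -159.78062941   54.42636794]
lift [  7.47808746   0.06381968 -13.00285103] move [132.32012425  -8.34165313  76.05786593] turn [-9.97078328 -0.08509291 17.33713471]
```

```bash
python3 -m crank '1 3.7 0 -6.5 0 0 0;1 3.7 0 -6.5 0 0 0;1 33 -2 19 0 0 0;1 33 -2 19 0 0 0;1 33 -2 19 0 0 0;1 33 -2 19 0 0 0;1 0 0 0 -4.99 -0.04 8.67;1 0 0 0 -4.98 -0.04 8.67;1 0 0 0 0 0 0;1 0 0 0 0 0 0' 60; python3 - <<'E'
from h import *
g=np.load("grasp.npz");R=Ro.from_euler("z",-20,degrees=True)*Ro.from_matrix(g["R"])
rel([507.9,-159.8,54.4],R)
s=env.state();cv2.imwrite("pics/w2.png",grab_frame("wrist"));print(s["gripper_width"],s["ee_pos"],s["ee_rot"])
E
```

```text
time_s: 7.32
ee_pos: [509.0, -160.6, 54.8]
ee_rot: [179.6, -29.9, 79.2]
force: [0.6, -0.6, -0.3]
gripper_width: 14.4
gripper_force: 60.0
shift [ 0.3 -1.2  0.6] turn [0.02 0.03 0.16]
14.41314014085843 [ 509.012741   -160.59700051   54.79057799] [179.60852507 -29.86825249  79.20969315]
```

View pics/w2.png

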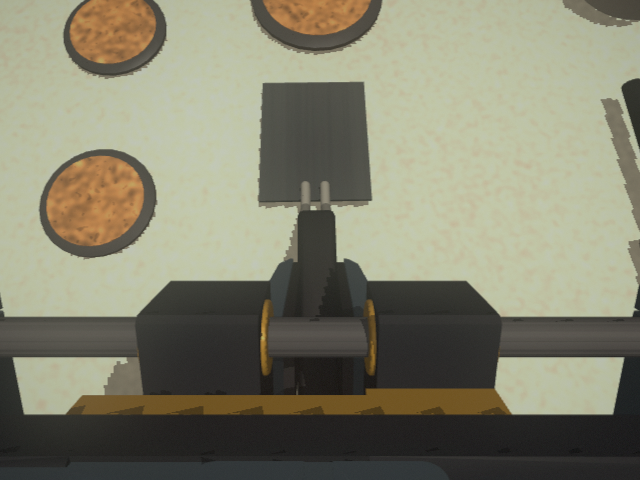

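The wrist view shows the blade at corners (262,82), (364,82), (371,201), (258,202), held level. The coaster's near rim is at (316,50), almost on the blade's centre line, and the small ones are off to the left.

```bash
python3 - <<'E'
from h import *
s=env.state()
g=np.load("grasp.npz");Rt=Ro.from_euler("xyz",s["ee_rot"],degrees=True);D=Rt*Ro.from_matrix(g["R"]).inv()
f=np.array([np.cos(np.radians(98.9)),np.sin(np.radians(98.9)),0])
o=np.array(s["ee_pos"])+D.apply(g["o"]-g["X"]);fd=D.apply(f);print("blade centre pred",o,fd,D.as_rotvec(degrees=True))
l=np.cross([0,0,1],fd)
c=camera_model("wrist");M=np.array(c["mount"])
def proj(X):
    p=M[:3,:3].T@(Rt.inv().apply(X-np.array(s["ee_pos"]))-M[:3,3]);p=np.array(c["K"])@p;return p[:2]/p[2]
for a,b in((45,35),(45,-35),(-45,-35),(-45,35)): print("pred corner",proj(o+a*fd+b*l+[0,0,2]).round(1))
B=np.array([wr(p,o[2]+2,s)[:2] for p in((262,82.5),(364,82),(371,201),(258,202))]);print(B.round(1),B.mean(0))
print("near rim",wr((316,49.5),4,s))
for h in (4.,):
  for v,a,b in((4,250.5,381),(20,259,374.5),(35,275.5,357)): print(v,wr((a,v),h,s).round(1)[:2],wr((b,v),h,s).round(1)[:2])
E
```

```text
blade centre pred [528.27283989 -54.64103316  15.09225308] [ 1.90458037e-01  9.81695133e-01 -6.33602562e-04] [ -0.0380318   -0.0848691  -19.87948685]
pred corner [262.2  60. ]
pred corner [368.5  60.4]
pred corner [373.2 187.7]
pred corner [256.9 187.5]
[[ 499.7  -20.7]
 [ 564.7  -32.6]
 [ 550.9 -113.5]
 [ 484.6 -101.5]] [524.95759351 -67.0620313 ]
near rim [540.8236354    8.18586927   4.        ]
4 [501.6  55.2] [594.5  37.7]
20 [505.5  40.2] [586.7  24.9]
35 [515.   25.4] [571.6  14.7]
```

```bash
cat > fit.py <<'E'
from h import *
def fit(px,s,full=False):
    """turner pose in tool frame from blade corners FL,FR,BR,BL"""
    g=np.load("grasp.npz");RT=Ro.from_matrix(g["R"]).inv()*Ro.from_euler("z",98.9,degrees=True)  # turner->tool
    t0=Ro.from_matrix(g["R"]).inv().apply(g["o"]-g["X"])
    c=camera_model("wrist");M=np.array(c["mount"]);K=np.array(c["K"])
    P=np.array([[45,35,2],[45,-35,2],[-45,-35,2],[-45,35,2.]])
    from scipy.optimize import least_squares
    def pose(v):
        R=RT*Ro.from_euler("y",v[0],degrees=True); grip=np.array([-110,0,45.]);gt=RT.apply(grip)+t0
        if full: R=R*Ro.from_euler("xz",v[3:5],degrees=True)
        return R,gt+np.array([v[1],0 if not full else v[5],v[2]])-R.apply(grip)
    def res(v):
        R,t=pose(v);C=(R.apply(P)+t-M[:3,3])@M[:3,:3];q=C@K.T;return (q[:,:2]/q[:,2:]-px).ravel()
    f=least_squares(res,np.zeros(6 if full else 3)); R,t=pose(f.x)
    A=Ro.from_euler("xyz",s["ee_rot"],degrees=True);W=A*R
    print("fit",f.x.round(2),"res",np.abs(f.fun).max().round(2));print("origin",(A.apply(t)+s["ee_pos"]).round(1),"tip",(A.apply(t+R.apply([45,0,0]))+s["ee_pos"]).round(1),"x axis",W.apply([1,0,0]).round(3),"z axis",W.apply([0,0,1]).round(3))
E
python3 - <<'E'
from fit import *
px=np.array([(262,82.5),(364,82),(371,201),(258,202)])
s=env.state();fit(px,s);fit(px,s,True)
E
```

```text
fit [ 4.23 -3.93  1.83] res 2.58
origin [527.1 -60.7   3.6] tip [ 5.357e+02 -1.660e+01  2.000e-01] x axis [ 0.19   0.979 -0.074] z axis [0.013 0.073 0.997]
fit [ 4.05 -4.25  2.53  0.38  0.84  0.93] res 0.2
origin [526.2 -60.3   3.1] tip [ 5.341e+02 -1.610e+01 -1.000e-01] x axis [ 0.176  0.982 -0.071] z axis [0.019 0.069 0.997]
```

```bash
python3 -m crank '1 0 0 0 0 3.2 0;1 -3 0 5.2 0 0 0;1 0 0 0 0 0 0'; python3 -m crank '1 -1.5 0 2.6 0 0 0;1 0 0 0 0 0 0'; python3 - <<'E'
from h import *
s=env.state();print(s["force"],s["ee_pos"],s["ee_rot"],s["torque"])
cv2.imwrite("pics/w3.png",grab_frame("wrist"))
E
```

```text
time_s: 7.75
ee_pos: [508.5, -159.6, 47.6]
ee_rot: [179.8, -33.1, 79.0]
force: [-0.3, -0.7, 0.1]
gripper_width: 14.4
gripper_force: 60.0
time_s: 8.0
ee_pos: [508.5, -159.3, 45.3]
ee_rot: [179.7, -33.1, 79.1]
force: [0.5, 0.1, -1.1]
gripper_width: 14.2
gripper_force: 60.0
[ 0.52501682  0.0751703  -1.1289152 ] [ 508.48024905 -159.28499114   45.28444095] [179.71263798 -33.11322236  79.06422518] [-0.50480441  0.13819396 -0.05403815]
```

View pics/w3.png

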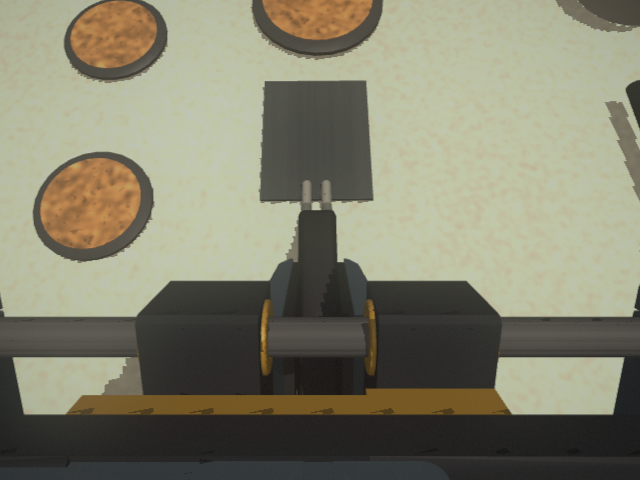

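The blade corners are now (264,81), (366,81), (372,200), (260,200). They have not moved relative to the gripper, and the coaster's rim is at (317,55).

```bash
python3 - <<'E'
from fit import *
px=np.array([(264,81),(366,80.5),(372.5,199.5),(260,200.5)])
s=env.state();fit(px,s);fit(px,s,True)
E
python3 -m crank '1 -1.1 0 1.65 0 0 0;1 0 0 0 0 0 0'; python3 -m crank '1 -1.1 0 1.65 0 0 0;1 0 0 0 0 0 0'
```

```text
fit [ 3.61 -4.15  4.16] res 1.22
origin [527.4 -55.   -0.7] tip [536.  -10.9  -1. ] x axis [ 0.192  0.981 -0.007] z axis [0.001 0.007 1.   ]
fit [ 3.68 -4.02  3.91  0.11  0.66  1.56] res 0.29
origin [ 5.276e+02 -5.520e+01 -5.000e-01] tip [535.7 -10.9  -0.9] x axis [ 0.181  0.984 -0.008] z axis [0.003 0.008 1.   ]
time_s: 8.3
ee_pos: [508.4, -159.6, 43.3]
ee_rot: [179.7, -33.1, 79.0]
force: [0.4, -0.9, -1.5]
gripper_width: 14.5
gripper_force: 60.0
time_s: 8.55
ee_pos: [508.4, -159.6, 41.2]
ee_rot: [179.7, -33.1, 79.0]
force: [0.0, -0.2, -0.8]
gripper_width: 14.6
gripper_force: 60.0
```

```bash
python3 -m crank '1 -0.55 0 0.85 0 0 0;1 0 0 0 0 0 0'|grep -E 'pos|force:|rot'; python3 -m crank '1 -0.55 0 0.85 0 0 0;1 0 0 0 0 0 0'|grep -E 'pos|force:'; python3 -m crank '1 -0.55 0 0.85 0 0 0;1 0 0 0 0 0 0'|grep -E 'pos|force:'
```

```text
ee_pos: [508.6, -159.7, 40.4]
ee_rot: [179.7, -33.1, 79.0]
force: [0.0, -0.7, 0.5]
gripper_force: 60.0
ee_pos: [508.5, -159.7, 39.4]
force: [0.7, -1.1, 0.1]
gripper_force: 60.0
ee_pos: [508.5, -159.6, 38.3]
force: [0.0, -1.0, 0.8]
gripper_force: 60.0
```

```bash
python3 -m crank '1 8.4 0 5.45 0 0 0;1 8.4 0 5.45 0 0 0;1 8.4 0 5.45 0 0 0;1 8.4 0 5.45 0 0 0;1 8.4 0 5.45 0 0 0;1 8.4 0 5.45 0 0 0;1 8.4 0 5.45 0 0 0;1 8.4 0 5.45 0 0 0;1 8.4 0 5.45 0 0 0;1 0 0 0 0 0 0'; python3 - <<'E'
from h import *
s=env.state();a=grab_frame("wrist");b=grab_frame("scene")
b=cv2.resize(b[170:320,200:420],(480,327),interpolation=cv2.INTER_CUBIC)
im=np.zeros((600,480,3),np.uint8);im[:273]=cv2.resize(a[:364],(480,273));im[273:]=b;cv2.imwrite("pics/m1.png",im)
cv2.imwrite("pics/w4full.png",a)
E
```

```text
time_s: 10.55
ee_pos: [526.8, -72.2, 39.9]
ee_rot: [179.5, -33.1, 79.1]
force: [-0.0, -1.6, 3.1]
gripper_width: 0.6
gripper_force: 1.6
```

View pics/m1.png

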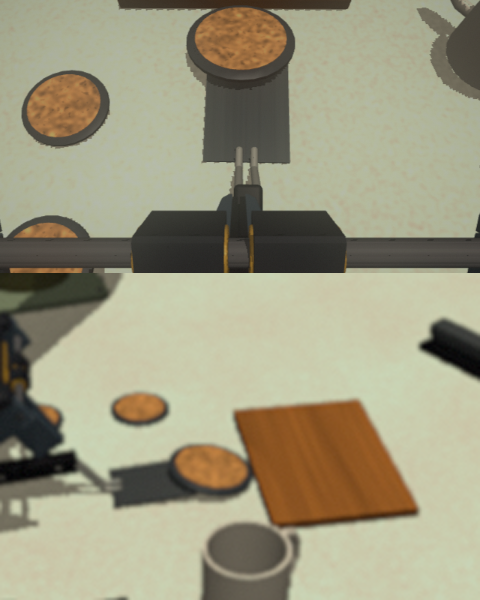

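The blade is already about half under the coaster, but the gripper has shut past the handle (0.6 mm opening), so the grip is lost. I need a close look at the fingers.

```bash
python3 - <<'E'
from h import *
a=cv2.imread("pics/w4full.png");a1=cv2.resize(a[180:400,220:420],(545,600),interpolation=cv2.INTER_CUBIC)
a1=np.clip(a1.astype(float)*1.8+20,0,255)
cv2.imwrite("pics/m2.png",a1)
s=env.state();print(s["ee_pos"],s["ee_rot"],s["force"],s["torque"],s["gripper_width"])
E
```

```text
[525.99076205 -70.91240579  38.77232384] [179.6781581  -33.12924318  79.03558779] [ 0.5742223  -2.56339149  3.14284565] [-0.55145668  0.02033706 -0.07399179] 0.6220460764345704[ WARN:0@0.337] global loadsave.cpp:1063 imwrite_ Unsupported depth image for selected encoder is fallbacked to CV_8U.
```

View pics/m2.png

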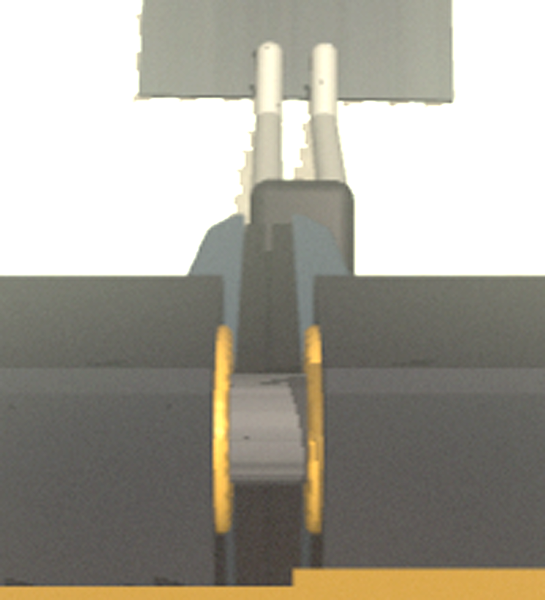

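```bash
python3 -m crank '1 0 0 -6 0 0 0;1 0 0 -6 0 0 0;1 0 0 0 0 0 0'; python3 - <<'E'
from h import *
a=grab_frame("wrist");cv2.imwrite("pics/w5.png",a);b=cv2.imread("pics/w4full.png")
for n,i in(("before",b),("after",a)):
    g=cv2.cvtColor(i,cv2.COLOR_BGR2GRAY)[205:235,240:420]; print(n,[int(x) for x in g.mean(1)][::2]); h=g[2];print([int(x) for x in h[::6]])
s=env.state();print(s["torque"])
E
```

```text
time_s: 11.02
ee_pos: [524.5, -77.5, 48.6]
ee_rot: [179.7, -33.1, 79.1]
force: [-0.2, -0.5, -0.7]
gripper_width: 0.2
gripper_force: 0.0
before [119, 120, 120, 120, 120, 115, 153, 171, 170, 170, 168, 168, 168, 168, 168]
[182, 181, 181, 181, 182, 150, 83, 81, 80, 81, 79, 79, 78, 132, 75, 79, 119, 113, 80, 80, 80, 80, 83, 86, 85, 176, 179, 177, 179, 180]
after [120, 121, 120, 117, 141, 168, 170, 170, 169, 168, 168, 167, 159, 155, 154]
[183, 182, 180, 182, 181, 181, 82, 81, 79, 79, 78, 77, 76, 120, 106, 74, 101, 123, 75, 76, 78, 76, 80, 81, 81, 177, 180, 180, 178, 181]
[-0.39759618  0.13629078 -0.001195  ]
```

```bash
python3 -m crank '-1 0 0 -30 0 0 0;-1 0 0 -30 0 0 0;-1 0 0 -30 0 0 0;-1 0 0 0 0 0 0;-1 0 0 0 0 0 0;-1 0 0 0 0 0 0;-1 0 0 0 0 0 0'; python3 - <<'E'
from h import *
s=env.state();a=grab_frame("wrist");cv2.imwrite("pics/w6.png",a);print(s["ee_pos"],s["ee_rot"])
E
```

```text
time_s: 11.95
ee_pos: [514.4, -125.1, 123.2]
ee_rot: [179.8, -33.2, 79.0]
force: [0.0, -1.2, -0.4]
gripper_width: 67.3
gripper_force: 0.0
[ 514.38066296 -125.10941004  123.18525443] [179.82026793 -33.15392276  79.01131475]
```

View pics/w6.png

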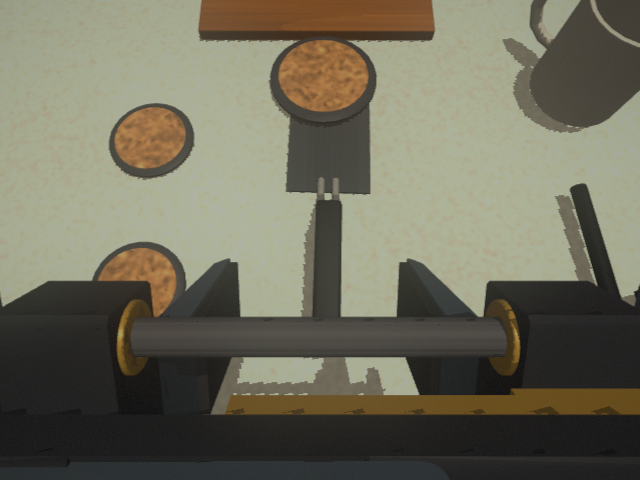

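The wrist view shows the blade's back corners at (287,192) and (370,193), and the handle's front corners at (317,201) and (341,201). The coaster at (323,80) is tilted a little onto the blade and touches the board edge (row 40). The turner is clear between the open fingers.

```bash
python3 - <<'E'
from h import *
s=env.state();s["ee_pos"]=[514.38,-125.11,123.19];s["ee_rot"]=[179.82,-33.154,79.011]
bl=[wr(p,2,s)[:2] for p in((287,192),(370.5,193))];print("back",np.round(bl,1),np.linalg.norm(bl[0]-bl[1]))
hf=[wr(p,56,s)[:2] for p in((317,201),(341.5,201))];print("hf",np.round(hf,1),np.linalg.norm(hf[0]-hf[1]))
hb=[wr(p,56,s)[:2] for p in((313,315),(340.5,315))];print("hb",np.round(hb,1),np.linalg.norm(hb[0]-hb[1]))
a=lambda v:np.degrees(np.arctan2(v[1],v[0]))
print("yaws",a(bl[1]-bl[0])+90,a(np.mean(hf,0)-np.mean(hb,0)))
y=np.radians(a(np.mean(bl,0)-np.mean(hb,0)));f=np.array([np.cos(y),np.sin(y)]);print(np.degrees(y))
print("origin by blade",np.mean(bl,0)+45*f,"by handle front",np.mean(hf,0)+75*f)
print("board edge",[wr(p,12,s)[:2].round(1) for p in((200,31),(434,31))],[wr(p,0,s)[:2].round(1) for p in((201,39.5),(434,39.5))])
print("rim near",wr((323,125),5,s).round(1),"far",wr((323,38),5,s).round(1),"left/right",wr((270.5,80),5,s).round(1),wr((376,80),5,s).round(1))
E
```

```text
back [[509.3 -19.7]
 [576.7 -33.7]] 68.84290417407765
hf [[527.5 -55.7]
 [543.9 -58.9]] 16.67882271122753
hb [[ 510.4 -131.1]
 [ 527.2 -134.3]] 17.120113207480497
yaws 78.26353909581495 77.32836287478116
77.12111005735055
origin by blade [553.02449994  17.13139351] by handle front [552.43282006  15.79770071]
board edge [array([457.9, 151.1]), array([669.6, 110.2])] [array([455.9, 153.2]), array([673.2, 111.2])]
rim near [550.5  35.6   5. ] far [569.  128.3   5. ] left/right [513.3  90.7   5. ] [606.6  72.6   5. ]
```

```bash
python3 - <<'E'
from h import *
R=Ro.from_euler("xyz",[180,0,77.4],degrees=True)*Ro.from_euler("y",30,degrees=True)
rel([530.1,-84.6,33.7],R)
E
```

```text
shift [-13.1   7.2  98.5] turn [-0.64 -3.15  1.38]
```

```bash
python3 -m crank '-1 -13.1 7.2 0 0 0 0;-1 0 0 49 0 0 0;-1 0 0 49.5 0 0 0;-1 0 0 0 -0.6 -3.1 1.4;-1 0 0 0 0 0 0' ; python3 - <<'E'
from h import *
R=Ro.from_euler("xyz",[180,0,77.4],degrees=True)*Ro.from_euler("y",30,degrees=True)
rel([530.1,-84.6,33.7],R)
E
```

```text
time_s: 12.62
ee_pos: [530.8, -85.0, 33.9]
ee_rot: [180.0, -30.0, 77.5]
force: [-0.4, 0.4, -0.2]
gripper_width: 91.6
gripper_force: 0.0
shift [ 0.1 -0.7  0.3] turn [-0.   -0.03  0.06]
```

```bash
python3 -m crank '1 0 0 0 0 0 0;1 0 0 0 0 0 0;1 0 0 0 0 0 0;1 0 0 0 0 0 0;1 0 0 0 0 0 0;1 0 0 0 0 0 0;1 0 0 0 0 0 0;1 0 0 0 0 0 0;1 0 0 0 0 0 0' 25; python3 -m crank '1 0 0 0 0 0 0;1 0 0 0 0 0 0'|grep -E 'wid|force'
```

```text
time_s: 13.75
ee_pos: [530.3, -85.2, 34.3]
ee_rot: [180.0, -30.0, 77.4]
force: [-0.2, 0.3, -0.2]
gripper_width: 17.8
gripper_force: 25.0
force: [-1.2, 0.3, 0.3]
gripper_width: 17.8
gripper_force: 25.0
```

```bash
python3 -m crank '1 0 0 0 0 0 0;1 0 0 0 0 0 0' 40|grep -E 'wid|force'; python3 - <<'E'
from h import *
s=env.state();A=Ro.from_euler("xyz",s["ee_rot"],degrees=True);print(s["ee_pos"],s["ee_rot"],s["gripper_width"])
f=np.array([.2181,.9759,0]);print(A.inv().apply(f),A.inv().apply([.1891,.982,0]),A.inv().apply([0,0,1]))
print("gap along f: tip to board edge", (np.array([563.6,131.6])-[562.5,60.4])@[.189,.982])
E
```

```text
force: [-0.8, 0.5, 1.2]
gripper_width: 17.5
gripper_force: 40.0
[530.37983046 -85.18150928  34.3343531 ] [179.97946355 -30.0204878   77.38854292] 17.530869809456952
[ 8.65824204e-01 -4.17822758e-04  5.00296606e-01] [ 0.86549606 -0.03004994  0.50009637] [ 5.00309641e-01  3.10344223e-04 -8.65846503e-01]
gap along f: tip to board edge 70.12629999999999
```

```bash
python3 -m crank '1 8.66 0 5 0 0 0;1 8.66 0 5 0 0 0;1 8.66 0 5 0 0 0;1 8.66 0 5 0 0 0;1 8.66 0 5 0 0 0;1 8.66 0 5 0 0 0;1 0 0 0 0 0 0;1 0 0 0 0 0 0'; python3 - <<'E'
from h import *
s=env.state();a=grab_frame("wrist");b=grab_frame("scene");cv2.imwrite("pics/w7.png",a)
b=cv2.resize(b[190:310,230:406],(480,327),interpolation=cv2.INTER_CUBIC)
im=np.zeros((600,480,3),np.uint8);im[:273]=cv2.resize(a[:364],(480,273));im[273:]=b;cv2.imwrite("pics/m3.png",im)
print(s["ee_pos"],s["ee_rot"],s["force"],s["gripper_width"])
E
```

```text
time_s: 15.25
ee_pos: [543.3, -25.9, 34.4]
ee_rot: [-180.0, -30.1, 77.4]
force: [0.3, 1.2, -0.2]
gripper_width: 17.2
gripper_force: 40.0
[543.27387893 -25.88595614  34.36037104] [-179.95546837  -30.08644625   77.37053316] [ 0.33056469  1.20036546 -0.24898134] 17.248248491103713
```

View pics/m3.png

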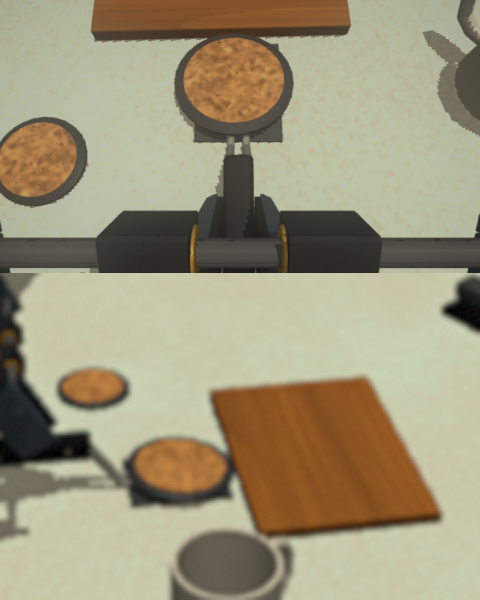

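The turner is under the coaster: blade x 193–283 and coaster x 175–293 in the upper half. The coaster's far rim rests against the board edge (row 38), and one front corner of the blade shows at (278,42), short of the edge. I'll advance by feel until the blade meets the board.

```bash
for i in 1; do python3 -m crank '1 2.6 0 1.5 0 0 0;1 2.6 0 1.5 0 0 0;1 0 0 0 0 0 0'|grep -E 'pos|force|wid'; done; python3 -m crank '1 1.73 0 1 0 0 0;1 0 0 0 0 0 0'|grep -E 'pos|force|wid'; python3 -m crank '1 1.73 0 1 0 0 0;1 0 0 0 0 0 0'|grep -E 'pos|force|wid'
```

```text
ee_pos: [545.0, -20.9, 34.3]
force: [-0.1, -1.2, -0.3]
gripper_width: 17.3
gripper_force: 40.0
ee_pos: [545.4, -18.9, 34.3]
force: [-0.5, -1.7, -0.4]
gripper_width: 17.2
gripper_force: 40.0
ee_pos: [546.6, -18.7, 34.3]
force: [-1.0, -6.9, 1.3]
gripper_width: 17.2
gripper_force: 40.0
```

```bash
python3 -m crank '1 -2.6 0 -1.5 0 0 0;1 0.5 0 -0.9 0 0 0;1 9.4 0 -9.4 0 -5 0;1 9.4 0 -9.4 0 -5 0;1 9.4 0 -9.4 0 -5 0;1 9.4 0 -9.4 0 -5 0;1 9.4 0 -9.4 0 -5 0;1 9.4 0 -9.4 0 -5 0;1 0 0 0 0 0 0'; python3 - <<'E'
from h import *
s=env.state();A=Ro.from_euler("xyz",s["ee_rot"],degrees=True);print("tip",A.apply([112.1,0,102.8])+s["ee_pos"])
a=grab_frame("wrist");b=grab_frame("scene");cv2.imwrite("pics/w8.png",a);cv2.imwrite("pics/s8.png",b)
# coaster outline in wrist and scene: brightness-independent cork mask
for n,i,r in(("w",a,(0,300,150,450)),("s",b,(200,300,200,330))):
    c=i[r[0]:r[1],r[2]:r[3]];h=cv2.cvtColor(c,cv2.COLOR_BGR2HSV);m=((h[...,1]>100)&(h[...,2]>70)).astype(np.uint8)
    k,l,st,ce=cv2.connectedComponentsWithStats(m);print(n,[(st[j].tolist(),ce[j].round().tolist()) for j in range(1,k) if st[j][4]>80])
for d in models.search_frame("coaster","scene")[:3]:print(d)
E
```

```text
time_s: 17.35
ee_pos: [553.2, 16.9, 106.2]
ee_rot: [179.9, 0.0, 77.6]
force: [-0.1, -2.3, 0.9]
gripper_width: 17.3
gripper_force: 40.0
tip [577.37758232 126.29855772   3.36746736]
w [([0, 0, 300, 60, 17180], [147.0, 28.0]), ([95, 62, 135, 114, 12099], [162.0, 119.0])]
s [([52, 27, 21, 11, 128], [60.0, 33.0]), ([3, 31, 24, 13, 246], [15.0, 37.0]), ([87, 31, 43, 55, 1143], [115.0, 53.0])]
{'point': [576.5, 88.7, 39.8], 'p': 0.84}
{'point': [390.3, -73.2, 9.6], 'p': 0.58}
{'point': [419.5, 42.7, 7.1], 'p': 0.56}
```

```bash
python3 -m crank '1 9.2 0 -10.3 0 -5 0;1 9.2 0 -10.3 0 -5 0;1 9.2 0 -10.3 0 -5 0;1 9.2 0 -10.3 0 -5 0;1 9.2 0 -10.3 0 -5 0;1 9.2 0 -10.3 0 -5 0;1 0 0 0 0 0 0'; python3 - <<'E'
from h import *
s=env.state();A=Ro.from_euler("xyz",s["ee_rot"],degrees=True);print("tip",A.apply([112.1,0,102.8])+s["ee_pos"],s["qpos"])
a=grab_frame("wrist");b=grab_frame("scene");cv2.imwrite("pics/w9.png",a);cv2.imwrite("pics/s9.png",b)
for n,i,r in(("w",a,(0,300,150,450)),("s",b,(200,300,200,330))):
    c=i[r[0]:r[1],r[2]:r[3]];h=cv2.cvtColor(c,cv2.COLOR_BGR2HSV);m=((h[...,1]>100)&(h[...,2]>70)).astype(np.uint8)
    k,l,st,ce=cv2.connectedComponentsWithStats(m);print(n,[(st[j].tolist(),ce[j].round().tolist()) for j in range(1,k) if st[j][4]>80])
for d in models.search_frame("coaster","scene")[:3]:print(d)
E
```

```text
time_s: 18.38
ee_pos: [566.8, 81.2, 150.7]
ee_rot: [-179.7, 30.0, 77.6]
force: [0.7, -0.8, -3.1]
gripper_width: 17.4
gripper_force: 40.0
tip [576.11037044 125.96005752   5.60252994] [ 21.82188745  29.29584181  85.20963199 -24.35267056  84.29941555
  40.84835931]
w [([0, 0, 300, 170, 29514], [154.0, 63.0]), ([0, 174, 22, 49, 773], [9.0, 200.0]), ([1, 275, 46, 18, 272], [19.0, 280.0])]
s [([52, 25, 24, 13, 236], [64.0, 31.0]), ([3, 31, 24, 13, 250], [15.0, 37.0]), ([108, 31, 22, 56, 556], [123.0, 57.0])]
{'point': [390.9, -75.0, 8.8], 'p': 0.68}
{'point': [412.2, 53.8, 9.6], 'p': 0.67}
{'point': [592.9, 101.5, 64.0], 'p': 0.56}
```

```bash
python3 -m crank '1 9.1 0 -9.8 0 -5 0;1 9.1 0 -9.8 0 -5 0;1 9.1 0 -9.8 0 -5 0;1 9.1 0 -9.8 0 -5 0;1 9.1 0 -9.7 0 -5 0;1 9.1 0 -9.7 0 -5 0;1 9.1 0 -9.7 0 -5 0;1 9.1 0 -9.7 0 -5 0;1 0 0 0 0 0 0;1 0 0 0 0 0 0'; cat > look.py <<'E'
from h import *
def look(k):
    s=env.state();A=Ro.from_euler("xyz",s["ee_rot"],degrees=True);print("tip",A.apply([112.1,0,102.8])+s["ee_pos"],s["force"].round(1))
    b=grab_frame("scene");cv2.imwrite(f"pics/s{k}.png",b);c=grab_frame("top");cv2.imwrite(f"pics/t{k}.png",c)
    for n,cam in((1,"scene"),(2,"top")):
        for d in models.search_frame("coaster",cam)[:4]:print(cam,np.round(d["point"]),round(d["p"],2))
E
python3 -c "
from look import *
look(10)"
```

```text
time_s: 19.77
ee_pos: [590.4, 181.2, 154.0]
ee_rot: [179.8, 69.9, 77.1]
force: [-0.2, 0.1, 2.5]
gripper_width: 17.1
gripper_force: 40.0
tip [577.6848428  124.5840787   13.36961963] [-0.2  0.1  2.5]
scene [598. 161.  42.] 0.83
scene [408.  53.   6.] 0.78
scene [388. -74.  10.] 0.68
top [384. -79.   8.] 0.95
top [583. 158.  37.] 0.71
```

```bash
python3 -m crank '1 -1.4 0 3.8 0 0 0;1 -1.4 0 3.8 0 0 0;1 -1.4 0 3.8 0 0 0;1 0 0 0 0 0 0;1 0 0 0 0 0 0;1 0 0 0 0 0 0'; 
python3 -c "
from look import *
look(11)"
```

```text
time_s: 20.72
ee_pos: [587.8, 170.8, 152.2]
ee_rot: [179.9, 70.0, 77.3]
force: [0.6, 0.1, -1.0]
gripper_width: 17.2
gripper_force: 40.0
tip [575.1316901  113.99603253  11.69998394] [ 0.6  0.1 -1. ]
scene [599. 151.  37.] 0.92
scene [410.  52.   7.] 0.67
scene [389. -75.   5.] 0.56
top [577. 150.  36.] 0.95
top [383. -77.   7.] 0.74
top [402.  48.   4.] 0.61
```

```bash
python3 - <<'E'
from h import *
def asc(f,r,st,fx=1):
    i=cv2.imread(f)[r[0]:r[1]:st,r[2]:r[3]:fx];h=cv2.cvtColor(i,cv2.COLOR_BGR2HSV).astype(int)
    ch=np.where((h[...,2]<75),'#',np.where(h[...,1]>120,np.where(h[...,2]>150,'O','o'),np.where(h[...,2]<110,':','.')))
    print(f,r);print("\n".join("".join(x) for x in ch))
asc("pics/s11.png",(210,300,255,400),2)
asc("pics/t11.png",(200,300,235,360),2)
print(w2px("scene",[577,150,36]),w2px("top",[577,150,36]),w2px("scene",[565,131,12]))
E
```

```text
pics/s11.png (210, 300, 255, 400)
...............................................................................::############################:::::...................############
..............................................................................::###########:::#########::::..........................:###########
...............................................................................:###########:.:::#::::.................................::#########
...............................................................................:##########::...........................................:#########
...............................................................................:#########:.............................................::########
..............................................................................:#########................................................:########
............................................................................:...::......................................................::######:
............................................
[... 11221 characters left out ...]
...................................................:............................................................
:::::::......................................................................................................................
::::::::.....................................................................................................................
:::::::::........................................................................................:#######:...................
:::::::::::...................................................................................:#::::.o..:::#:................
[323.78218922 249.10707783] [300.79173739 245.59989673] [314.28234115 256.01454855]
```

```bash
python3 - <<'E'
from h import *
for t,uv in(("top",(301,245)),("scene",(324.5,257))):
    for z in(16,36): print(t,z,px2w(t,uv,z).round(1))
# expected outline of a flat coaster at z=16 in both
B=np.array([580,210]);yx=np.array([.982,-.19]);yy=np.array([.19,.982])
for c in((582,156),(585,160)):
    for cam in("top","scene"):
        P=np.array([w2px(cam,[c[0]+48*np.cos(a),c[1]+48*np.sin(a),16.5]) for a in np.linspace(0,6.28,60)]);print(c,cam,P.min(0).round(),P.max(0).round(),"board xy",(np.array(c)-B)@yx,(np.array(c)-B)@yy)
E
```

```text
top 16 [580.6 150.2  16. ]
top 36 [578.7 149.4  36. ]
scene 16 [582.4 150.5  16. ]
scene 36 [607.3 138.5  36. ]
(582, 156) top [282. 228.] [316. 261.] board xy 12.224 -52.647999999999996
(582, 156) scene [307. 245.] [346. 268.] board xy 12.224 -52.647999999999996
(585, 160) top [281. 227.] [314. 260.] board xy 14.41 -48.15
(585, 160) scene [309. 245.] [348. 269.] board xy 14.41 -48.15
```

```bash
python3 - <<'E'
from h import *
s=env.state();A=Ro.from_euler("xyz",s["ee_rot"],degrees=True);X=np.array(s["ee_pos"])
# turner->tool (grasp: TCP at turner (-103.5,0,33.7), tool tilted 30)
T=Ro.from_euler("xyz",[180,0,0],degrees=True)*Ro.from_euler("y",30,degrees=True); T=T.inv()
def tw(p): return A.apply(T.apply(np.array(p)-[-103.5,0,33.7]))+X
for n,p in dict(FL=(45,35,1),FR=(45,-35,1),BR=(-45,-35,1),BL=(-45,35,1),hf=(-75,0,45),hb=(-175,0,45)).items():
    print(n,tw(p).round(),"scene",w2px("scene",tw(p)).round(),"top",w2px("top",tw(p)).round())
b=cv2.imread("pics/s11.png")[150:260:3,280:400:1];h=cv2.cvtColor(b,cv2.COLOR_BGR2HSV).astype(int)
ch=np.where((h[...,2]<75),'#',np.where(h[...,1]>120,'o',np.where(h[...,2]<110,':','.')));print("\n".join("".join(x) for x in ch))
E
```

```text
FL [541. 122.  12.] scene [307. 252.] top [311. 259.]
FR [609. 107.  12.] scene [312. 269.] top [316. 235.]
BR [613. 122. 100.] scene [320. 237.] top [310. 230.]
BL [544. 137. 100.] scene [314. 221.] top [305. 256.]
hf [589. 177. 122.] scene [338. 219.] top [289. 238.]
hb [593. 194. 221.] scene [349. 180.] top [279. 232.]
........................................................................................................................
........................................................................................................................
........................................................................................................................
.................................................................................................::###:.................
.............................................................................................:##########:...............
......................................................................................:##################:.............:
..................................................
[... 3000 characters left out ...]
...:#########oooo:################oooooooooooooooooooo#o#ooooooooooo::.........................
............................#################################ooooooooooooooo###ooooooooooooooo::........................
...........................:###########################::######ooooooooooooooooooooooooooooooooo::....:.................
..........................:############################::#####oooooooooooooooooooooo#ooooooooooooo::.....::.::::........
..........................:##########################::############oooooooooooooooooo#ooooooooooooo::...................
...........................########################:########ooooooooooooooooooooooooooooooooooooooooo::.................
```

```bash
python3 -m crank '1 -3.8 0 -1.4 0 0 0;1 -3.8 0 -1.4 0 0 0;1 -3.8 0 -1.4 0 0 0;1 -3.8 0 -1.4 0 0 0;1 -3.8 0 -1.4 0 0 0;1 -3.8 0 -1.4 0 0 0;1 0 0 0 0 0 0;1 0 0 0 0 0 0'; 
python3 -c "
from look import *
look(12)
i=cv2.imread('pics/s12.png')[220:290:2,290:400];h=cv2.cvtColor(i,cv2.COLOR_BGR2HSV).astype(int)
ch=np.where((h[...,2]<75),'#',np.where(h[...,1]>120,'o',np.where(h[...,2]<110,':','.')));print('\n'.join(''.join(x) for x in ch))"
```

```text
time_s: 21.92
ee_pos: [587.7, 170.8, 176.6]
ee_rot: [180.0, 70.0, 77.3]
force: [-0.4, 0.2, -1.0]
gripper_width: 16.9
gripper_force: 40.0
tip [575.02198346 113.97696269  36.03191918] [-0.4  0.2 -1. ]
scene [389. -73.   9.] 0.79
scene [597. 152.  25.] 0.72
scene [408.  53.   7.] 0.58
top [381. -79.   5.] 0.91
top [579. 156.  24.] 0.74
top [404.  50.   6.] 0.58
........................####::::..............................................................................
.......................:######:...............................................................................
.......................######:................................................................................
......................:######:................................................................................
......................########................................................................................
.....................:########:.......................oooooooooooooooo##ooo...................................
.....................#########oooooooooooooooooooooooooooooooooooo##ooooo
[... 2445 characters left out ...]
ooooooooooooooooooooooooo.........
................................:oooooooooooooooooooooooooooooooooooooooooooooooooooooooooooooooooooo.........
.................................oooooooooooooooooooooooooooooooooooooooooooooooooooooooooooo###oo:::.........
..................................ooooooooooooooooooooooooooooooooooooo#ooo#####:::::::.......................
..................................:ooooooooooooooooooo###ooo::::::::..........................................
...............:::::::::::::::........::::..:::::.............................................................
...........::::::::::::::::::::::::...........................................................................
```

```bash
python3 -m crank '1 -4 0 11 0 0 0;1 -4 0 11 0 0 0;1 -4 0 11 0 0 0;1 -4 0 11 0 0 0;1 0 0 0 0 0 0'|grep -E 'pos|time|width'; 
python3 -c "
from look import *
look(13)
for n,r in(('s13',(236,290,290,360)),('t13',(210,275,260,330))):
    i=cv2.imread(f'pics/{n}.png')[r[0]:r[1],r[2]:r[3]];h=cv2.cvtColor(i,cv2.COLOR_BGR2HSV).astype(int)
    ch=np.where((h[...,2]<75),'#',np.where(h[...,1]>120,'o',np.where(h[...,2]<110,':','.')));print(n,r);print('\n'.join(''.join(x) for x in ch[::2]))"
```

```text
time_s: 22.75
ee_pos: [577.2, 124.0, 177.1]
gripper_width: 17.2
tip [564.48280008  67.18631141  36.54549947] [-0.3 -1.  -0.2]
scene [409.  50.   7.] 0.85
scene [392. -77.   8.] 0.82
scene [595. 152.  22.] 0.75
top [570. 145.  22.] 0.88
top [382. -76.   7.] 0.81
top [405.  49.   7.] 0.68
top [540. 207.  11.] 0.65
s13 (236, 290, 290, 360)
.#######..........oooooooooooooooooooooooooooooooooooooooo#####ooooooo
:######:..........:oooooooooooooooooooooooooooooooooooooooo###o#oooooo
#######............ooooooooooooooooooooooooooooooooooooooooo####oooooo
######:............:oooooooooooooooooooooooooooooooooooooo#######ooooo
######..............:ooooooooooooooooooooooooooooo#ooo##########o##ooo
#####:...............ooooooooooooooooooooooooooooo##oo###############o
#####.................oooo#####################oooooooooooooo#####o#oo
####:................:##########################oooooooooooooo####oooo
####:..............:###############################oooooooooo######ooo
:###..............######################################oo###########o
###:.............:###:::########################:::
[... 2823 characters left out ...]
############################::::############.......:::#######
##################################################::::::::::..:######.
###############################################:::...........:::#####.
#####################ooooooooooooooooo#o#####:::.................:##..
#########oo#########ooooooooooooooooooooooooo....................:::..
########oooooo####oooooooooooooooooooooooooo:...................:::...
########oooooo##oooooooooooooooooooooooooooo....................:.....
#######ooooooo##ooooooooooooooooooooooooooo:..........................
#######oooooo##oooooooooooooooooooooooooooo...........................
#######oooooo##oooooooooooooooooooooooooooo...........................
```

```bash
python3 - <<'E'
from h import *
B=np.array([579,210]);yx=np.array([.982,-.19]);yy=np.array([.19,.982])
for cam,uv in(("scene",(325.5,258.5)),("top",(300.5,245))):
    p=px2w(cam,uv,16)[:2];print(cam,p.round(1),((p-B)@yx).round(1),((p-B)@yy).round(1))
s=env.state();print(s["ee_pos"])
E
```

```text
scene [588.9 150.3] 21.1 -56.8
top [580.6 151.7] 12.7 -57.0
[577.62786627 125.41908791 176.60832662]
```

```bash
python3 -m crank '1 10.3 0 3.8 0 0 0;1 10.3 0 3.8 0 0 0;1 0 0 0 0 0 0;1 2.74 0 -7.52 0 0 0;1 2.74 0 -7.52 0 0 0;1 2.74 0 -7.52 0 0 0;1 2.74 0 -7.52 0 0 0;1 1.7 0 -4.7 0 0 0'|grep -E 'pos|force|width'; python3 -c "
from h import *
s=env.state();A=Ro.from_euler('xyz',s['ee_rot'],degrees=True);print('tip',A.apply([112.1,0,102.8])+s['ee_pos'])"
python3 -m crank '1 1.1 0 -3 0 0 0;1 1.1 0 -3 0 0 0;1 1.1 0 -3 0 0 0;1 1.1 0 -3 0 0 0;1 1.1 0 -3 0 0 0;1 1.1 0 -3 0 0 0;1 1.1 0 -3 0 0 0;1 1.1 0 -3 0 0 0;1 0.5 0 -1.5 0 0 0;1 0 0 0 0 0 0'
python3 -c "
from look import *
look(14)
for n,r in(('s14',(230,290,300,370)),):
    i=cv2.imread(f'pics/{n}.png')[r[0]:r[1],r[2]:r[3]];h=cv2.cvtColor(i,cv2.COLOR_BGR2HSV).astype(int)
    ch=np.where((h[...,2]<75),'#',np.where(h[...,1]>120,'o',np.where(h[...,2]<110,':','.')));print(n,r);print('\n'.join(''.join(x) for x in ch[::2]))"
```

```text
ee_pos: [585.7, 161.8, 154.7]
force: [-0.3, 0.0, -1.4]
gripper_width: 17.1
gripper_force: 40.0
tip [573.07177104 104.99236047  14.1271417 ]
time_s: 25.2
ee_pos: [591.5, 187.7, 154.7]
ee_rot: [179.9, 70.0, 77.3]
force: [0.3, -0.1, -2.1]
gripper_width: 17.3
gripper_force: 40.0
tip [578.86359117 130.89114791  14.2115743 ] [ 0.3 -0.1 -2.1]
scene [601. 176.  27.] 0.69
scene [390. -75.   9.] 0.69
scene [799.  31.  59.] 0.69
scene [410.  50.   8.] 0.54
top [383. -79.   9.] 0.85
top [404.  51.   6.] 0.61
top [583. 179.  23.] 0.58
s14 (230, 290, 300, 370)
...................:######::................ooooooooooooooooooooo.....
..................:#######:ooooooooooooooooooooooooooooooooooooooo:...
........oooooooooo########oooooooooooooooooooooooooooooooooooooooooo..
........oooooooooo#########oooooooooooooooooooooooooooooooooooooooooo.
........:oooooooo##########ooooooooooooooooooooooooooooooooooooooooooo
.........oooooooo#########oooooooooooooooooooooooooooooooooooooooooooo
.........:oooooo##########oooooooooooooooooooooooooooooooooooooooooooo
..........:ooooo#########ooooooooooooooooooooooooo
[... 882 characters left out ...]
..........:oooooooooooooooooooooooooooooooooooooooooooooooooo
....................oooooooooooooooooooooooooooooooooooooooooooooooooo
.....................ooooooooooooooooooooooooooooooooooooooooooooooooo
.....................:oooooooooooooooooooooooooooooooooooooooooooooooo
......................:ooooooooooooooooooooooooooooooooooooooooooooooo
.......................ooooooooooooooooooooooooooooooooooooooooooooooo
........................oooooooooooooooooooooooooooooooooooooo#o######
........................:oooooooooooooooo########o::::::::............
......::::::::::::::........::::..::::::..............................
.::::::::::::::::::::::::.............................................
```

```bash
python3 -m crank '1 -8.5 0 23.5 0 0 0;1 -15.8 0 28.8 0 0 0;1 -15.8 0 28.8 0 0 0;1 -15.8 0 28.8 0 0 0;1 -15.8 0 28.8 0 0 0;1 0 0 0 0 0 0' |grep -E 'time|pos|width'; python3 -m crank '1 -16.1 0 21 0 10 0;1 -16.1 0 21 0 10 0;1 -16.1 0 21 0 10 0;1 -16.1 0 21 0 10 0;1 -16.1 0 21 0 10 0;1 -16.1 0 21 0 10 0;1 -16.1 0 21 0 10 0;1 -16.1 0 21 0 10 0;1 -16.1 0 21 0 10 0;1 -16.1 0 21 0 10 0'; python3 -c "
from look import *
look(15)"
```

```text
time_s: 26.15
ee_pos: [557.0, 34.7, 175.4]
gripper_width: 17.5
time_s: 27.4
ee_pos: [513.5, -166.1, 67.6]
ee_rot: [179.7, -30.2, 77.6]
force: [0.4, 0.7, -1.7]
gripper_width: 17.3
gripper_force: 40.0
tip [546.003068   -21.08643259  35.17705423] [ 0.4  0.7 -1.7]
scene [408.  50.   9.] 0.74
scene [388. -73.   8.] 0.56
scene [598. 175.  24.] 0.55
scene [468. 492.  31.] 0.45
top [589. 170.  20.] 0.86
top [403.  52.   3.] 0.78
top [383. -77.   6.] 0.66
```

```bash
python3 -m crank '1 -7.5 0 13 0 0 0;1 -7.5 0 13 0 0 0;1 0 0 0 0 0 0;1 0 0 0 0 0 0' |grep -E 'rot|pos|force:'; python3 -m crank '1 -1 0 1.73 0 0 0;1 0 0 0 0 0 0' |grep -E 'pos|force:';python3 -m crank '1 -1 0 1.73 0 0 0;1 0 0 0 0 0 0' |grep -E 'pos|force:'; python3 - <<'E'
from h import *
s=env.state();cv2.imwrite("pics/w16.png",grab_frame("wrist"));print(s["ee_pos"],s["ee_rot"])
i=cv2.imread('pics/w16.png');g=cv2.cvtColor(i,cv2.COLOR_BGR2GRAY)
m=(g<125).astype(np.uint8)
for v in range(40,215,12): 
    x=np.where(m[v,200:440])[0]; print(v,(x.min()+200,x.max()+200,len(x)) if len(x) else None)
E
```

```text
ee_pos: [512.8, -164.0, 37.4]
ee_rot: [180.0, -30.0, 77.5]
force: [0.2, 0.2, -0.4]
gripper_force: 40.0
ee_pos: [512.7, -164.8, 35.3]
force: [0.6, 0.2, 0.6]
gripper_force: 40.0
ee_pos: [512.9, -165.1, 33.6]
force: [-0.5, -2.2, 4.4]
gripper_force: 40.0
[ 512.90429519 -165.09924991   33.57703232] [179.91280316 -30.01631018  77.39699151]
40 None
52 None
64 (np.int64(262), np.int64(370), 109)
76 (np.int64(261), np.int64(371), 111)
88 (np.int64(262), np.int64(371), 110)
100 (np.int64(261), np.int64(372), 112)
112 (np.int64(261), np.int64(372), 112)
124 (np.int64(261), np.int64(373), 113)
136 (np.int64(260), np.int64(373), 114)
148 (np.int64(260), np.int64(374), 115)
160 (np.int64(259), np.int64(374), 116)
172 (np.int64(258), np.int64(375), 106)
184 (np.int64(259), np.int64(375), 105)
196 (np.int64(300), np.int64(332), 24)
208 (np.int64(300), np.int64(335), 36)
```

```bash
python3 -m crank '1 0.4 0 -0.7 0 0 0;-1 0 0 0 0 0 0;-1 0 0 0 0 0 0;-1 0 0 0 0 0 0;-1 0 0 0 0 0 0;-1 0 0 0 0 0 0;-1 0 0 0 0 0 0;-1 0 0 -25 0 0 0;-1 0 0 -40 0 0 0;-1 0 0 -40 0 0 0'; python3 -m crank '-1 0 0 -20 0 0 0;-1 0 0 0 0 0 0;-1 0 0 0 0 0 0'|head -3;  python3 -c "
from look import *
look(17)
for c in('top','scene'):
    for n in('turner','mug','handset','stapler'):
        for d in models.search_frame(n,c)[:1]: print(c,n,np.round(d['point']),round(d['p'],2))
cv2.imwrite('pics/w17.png',grab_frame('wrist'));s=env.state();print(s['ee_pos'],s['ee_rot'])
i=cv2.imread('pics/w17.png');g=cv2.cvtColor(i,cv2.COLOR_BGR2GRAY);m=(g<125)
for v in range(60,240,12):
    x=np.where(m[v,230:400])[0]; print(v,(x.min()+230,x.max()+230,len(x)) if len(x) else None)
i=cv2.imread('pics/t17.png');i=i[205:295:2,240:320];h=cv2.cvtColor(i,cv2.COLOR_BGR2HSV).astype(int)
ch=np.where((h[...,2]<75),'#',np.where(h[...,1]>120,'o',np.where(h[...,2]<110,':','.')));print('\n'.join(''.join(x) for x in ch))
"
```

```text
time_s: 29.9
ee_pos: [500.8, -216.3, 125.7]
ee_rot: [-180.0, -30.0, 77.4]
force: [-0.3, 0.5, 0.6]
gripper_width: 91.2
gripper_force: 0.0
time_s: 30.28
ee_pos: [498.4, -225.0, 141.2]
ee_rot: [-179.9, -30.1, 77.3]
tip [530.81407586 -80.05856893 108.41233617] [-0.1  0.3 -0.2]
scene [597. 175.  24.] 0.77
scene [410.  52.   8.] 0.76
scene [388. -74.   8.] 0.59
top [383. -76.   6.] 0.89
top [404.  50.   4.] 0.76
top [589. 176.  23.] 0.63
top turner [524. -83.   4.] 0.65
top mug [787.  30.  36.] 0.72
top handset [ 728. -214.   33.] 0.94
top stapler [453. 486.  49.] 0.73
scene turner [525. -98.   4.] 0.56
scene mug [800.  30.  60.] 0.57
scene handset [ 747. -218.   36.] 0.83
scene stapler [469. 492.  29.] 0.74
[ 498.93730417 -225.73008608  142.0805738 ] [179.97130694 -30.01664884  77.38942335]
60 None
72 None
84 (np.int64(280), np.int64(355), 76)
96 (np.int64(280), np.int64(356), 77)
108 (np.int64(280), np.int64(356), 77)
120 (np.int64(279), np.int64(356), 78)
132 (np.int64(279), np.int64(357), 79)
144 (np.int64(279), np.int64(357), 79)
156 (np.int64(279), np.int64(357), 79)
168 (np.int64(27
[... 3162 characters left out ...]
oooooooooooooooooooooooooooooooooo:.................
......oooooooooooooooooooooooooooooooooooooooooooooooooooooooo..................
........::::..:oooooooooooooooooooooooooooooooooooooooooooooo:..................
...................::::..:ooooooooooooooooooooooooooooooooooo:..................
..............................::::...ooooooooooooooooooooooo:...................
........................................::::::::oooooooooooo:...................
...................................................::::::::o....................
................................................................................
................................................................................
```

```bash
python3 -c "
from workcell import env
print(env.job_done())"
```

```text
the job is handed in; nothing more can be done
None
```

The job is handed in at about 31 s of 48 s. By camera measurement the coaster lies flat on the board, cork side down, about 45 mm in from the edge. The turner is released flat on the bare desk, and the mug, handheld radio and stapler are where they started. The hand-in call returned no verdict. The first grip on the turner slipped off mid-push, so I re-gripped it. After the flip I nudged the coaster further in with the blade.

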